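# Fish a dropped steel ring out from behind the splash guard

## Task

A steel ring has dropped behind the splash guard, under its shelf. Take the hooked rod from its leaning rest, reach its hook in behind the low front wall to the ring, and draw the ring out along the bench until it is wholly past the guard's open end, keeping the fingers off it while it is still behind the guard. Lay the rod back in its rest and set the ring flat in the steel tray, and leave the small jar under the shelf and the wash bottle standing where they are.

Things in the scene. Friction and masses are not known exactly. Their poses are not given: they have to be found in the camera images.
- guard: Fixed grey splash guard with a clear shelf as its roof. Origin: on the bench under the middle of its low front wall; x away from the robot, y along the wall, z up; turned up to 7 degrees. Wall: 8 mm thick at x 0, y -130 to 130, 60 mm high. The +y end is open, the -y end closed by a plate at y -138 to -130; the rear is open but for a 12 mm post at x 140, y 124.
- shelf_edge (a point): Middle of the front edge of the guard's clear acrylic shelf, on its underside, 200 mm above the bench, straight above the front wall; axes as the guard. The shelf is 8 mm thick, x 0 to 150, y -138 to 134 mm; a glass rig stands at its closed end. A rod going in between wall and shelf edge down to the ring must lean, top towards the robot: about 39 degrees fits best.
- open_end (a point): Foot of the front wall at the guard's open (+y) end, on the bench; axes as the guard. Wholly out means the ring's centre is 34 mm or more beyond this along the guard's +y; the bench there is clear for some 120 mm.
- ring_center (a point): Centre of the loose steel ring, lying flat: 60 mm outside, 40 mm hole, 12 mm high (centre 6 mm above what it lies on), about 120 g; z is its axis. It starts on the bench 70 to 88 mm behind the front wall. A solid steel disc elsewhere on the bench is not it.
- rod_grip (a point): Grip point of the loose hooked rod (120 g), on its grey handle: z up along the rod, y across. Handle 14 mm thick along y, 16 along x, from 47 mm below to 30 above this point. A collar (24 x 40 mm, wide along y, 8 thick) has its underside 55 mm below; then a 12 mm square bar to the elbow. In the rest it leans 35 degrees (0.61 rad), top to the robot. Grip with fingers pointing down along the rod, closing along y.
- rod_elbow (a point): Elbow of the hooked rod, 220 mm below the grip point along the rod; axes as the rod. From here an 8 mm round steel foot, 25 mm long, goes off bent 60 degrees from the rod's line towards the rod's -x, the side that is underneath (facing the robot and the bench) when the rod leans.
- rod_tip (a point): Centre of the round end (4 mm radius) of the hook's foot, at (-21.7, 0, -232.5) mm from the grip point in the rod's axes. Axes as the rod.
- rest_grip (a point): Where the rod's grip point is when the rod lies in its rest (fixed), 230 mm above the bench. z up; the rod lies in this frame's x-z plane, leaning 35 degrees with its top towards -x. It lifts out square to the channel, towards +x and up, once it has been drawn a little up along its length.
- rest_top (a point): Upper end of the rest's sloping aluminium channel, on the rod's centre line, where the collar catches; axes as rest_grip. The channel runs 110 mm down from here along the rod, 28 mm wide inside, its floor 6 mm under the rod's centre line, lips 11 mm proud of the floor; open above and at both ends. It stands on a post and a 170 x 90 mm base.
- tray: Fixed shallow steel tray, 120 mm (x) by 170 mm (y), 16 mm high, walls and floor 3 mm thick. Origin: centre of its underside, on the bench; z up.
- jar: Small amber jar, 34 mm wide, 60 mm high, standing under the guard's shelf behind the ring, near the closed end. Origin: centre of its underside.
- wash_bottle: White wash bottle, 60 mm wide, 150 mm high, standing on the bench to the right. Origin: centre of its underside.
Things that resemble listed ones, but are neither listed nor needed, are in the scene too. Leave any pink look-alike of the tray alone. Leave any green look-alike of the part that bears ring_center alone.

How it is judged (in metres and radians):
On the way, in this order (a step that is already met when the one before it is completed fails the run):
1. the hook's end is down at the ring, behind the guard (horizontal distance between rod_tip and ring_center below 0.045 m and height (world z) of rod_tip below 0.022 m and y of ring_center in the frame of guard below 0.1 m), for 0.1 s.
2. the ring lies on the bench wholly past the guard's open end (y of ring_center in the frame of guard above 0.164 m and height (world z) of ring_center below 0.012 m), for 0.2 s.
At the end, for the whole second after the job is handed in: The rod lies in its rest (grip point within 20 mm of its place, leaning 27 to 43 degrees), and the ring lies flat (within 6 degrees) on the tray's floor, both let go and at rest; the jar and the wash bottle stand where they were (distance between rod_grip and rest_grip below 0.02 m and angle between rod_grip's own z axis and vertical between 0.47 and 0.75 rad and linear speed of each of hook_rod, ring below 0.02 m/s and x of ring_center in the frame of tray between -0.04 and 0.04 m and y of ring_center in the frame of tray between -0.06 and 0.06 m and height (world z) of ring_center below 0.014 m and angle between ring_center's own z axis and vertical below 0.1 rad); the robot touches nothing.
It fails at once if the fingers touch the ring while it is still behind the guard (contact force between the fingers and ring above 0.5 N and y of ring_center in the frame of guard below 0.12 m and x of ring_center in the frame of guard above 0 m and height (world z) of ring_center below 0.1 m).
It fails at once if the jar is shifted by more than 25 mm or tipped (distance of jar from where it was at the start of the episode above 0.025 m or angle between jar's own z axis and vertical above 0.4 rad).
It fails at once if the wash bottle is shifted by more than 25 mm or tipped (distance of wash_bottle from where it was at the start of the episode above 0.025 m or angle between wash_bottle's own z axis and vertical above 0.4 rad).
It also fails if it takes over 70 s, if anything falls off the work surface, if the arm or the gripper's body presses on something with over 40 N, if the wrist force passes 120 N, or if a joint passes its speed limit or range.

## Robot

A 6-joint arm with a two-finger parallel gripper is mounted at the origin on the work surface. World frame = base frame: x ahead of the robot, y to its left, z up, the work surface at z = 0. Lengths are in mm, angles in rad, forces in N, time in s.
With the tool pointing down it reaches from about 250 to 850 mm from the base axis. Payload 12.5 kg.
Tool frame: the origin (TCP) lies at the very end of the fingers, on their centre line; the grasp point (between the pads) lies 19 mm behind it (grip_point_offset is the distance from the TCP to the grasp point, in mm); z points along the fingers, y is the line along which they close (so a half turn about z gives the same grasp; the last joint's range is limited). The gripper opens to 93 mm and grips with 3 to 60 N. Pads are 15 mm wide; open, the fingers measure 128 mm over their backs; the gripper's body (75 mm by 188 mm) begins 65 mm behind the grasp point.
Start: joints at [-1.186, 0.351, 1.652, -0, 1.139, -0.085], TCP at [249.005, -490.388, 218.633] pointing down, gripper open.
Joint ranges: [-2.75, 2.75], [-0.79, 2.1], [0.01, 2.65], [-1.57, 4.71], [0.07, 3.14], [-2.87, 2.87]. Speed limits (rad/s): [2.22, 2.22, 2.79, 3.14, 3.14, 3.14].

## Interface

Orientations are given as a 3x3 rotation matrix whose columns are the frame's x, y, z axes.
In Python, from rig import get_obs, get_image, hand_in, grip_point_offset gives the robot as it stands.
- The arm moves only by the shell command python3 -m inch 'ROWS' [FORCE]. ROWS is JSON, one flat list of numbers, 7 for each row, row after row: the opening, from -1 (shut) to 1 (fully open), then the shift along the world's x, y, z in units of 0.1 m (1.0 is 0.1 m), then the turn, a rotation vector about the world's x, y, z in units of 2 pi rad (1.0 is 2 pi rad). A call has exactly 5 rows; each row is the pose to reach, as a shift and turn from the pose commanded when the call began, turning the shorter way round; what a row does not reach only later rows make up. A row lasts 1/12 s, in which the tool goes at most 41.7 mm and 7.16 degrees, less where a joint would pass 70% of its speed; a pose out of reach is approached as far as the arm can. A call with a number of a shift or a turn outside -1 to 1 is refused whole. A call with a gripper value outside its range is refused whole. The fingers move at their own pace and stop on an object; FORCE is the grip in N (left out, the last holds). Time passes only in rows, so rows that repeat a pose let the fingers close, or fill a call up. It gives the time, the measured TCP pose, the force, the opening and the grip force at its end, in the units of the state.
- get_obs(): the state, without advancing time (a new reading comes with each control period).
- get_image(name): name is "side" or "top" or "wrist"; returns a dict with "color" (480x640x3 uint8, red, green, blue), "range_z" (480x640 float32, mm along the optical axis (not along the pixel's ray), 0 where there is no reading), "fx", "fy", "cx", "cy" (pixels), "pose" (4x4, takes a point from camera to world coordinates). Camera axes: x right, y down, z forward; pixel columns grow to the right and rows downward; lengths in mm; the calibration is good to about 2 mm. A picture is of the moment at which its call begins.
- hand_in(): hands the job in; it is judged then, once.
The state is a dict: "clock": time; "joint_pos": joint angles; "qd": joint speeds; "joint_efforts": joint torques, N m; "tool_pos": TCP position; "orientation": TCP orientation; "wrist_force": force on the tool from outside, world axes, zero at the start; "ft_torque": the same for the moment, N m; "width": opening from 0.0 (shut) to 1.0 (fully open); "finger_force": force on a finger pad.
Only numpy, scipy, OpenCV 4.12 (cv2) and the standard library are available. Lean on these libraries where they do the work, as an engineer would, in place of code of your own. Each camera call takes 0.05 s, during which the arm holds its last target. There are 200 camera calls.

## Working session

There is one attempt and no reset: what is moved stays moved. The work goes in short steps, Python scripts to look and compute and a shell command to move; the robot and the scene stay as the last step left them, time stands still between calls to the robot, and variables do not carry over. Pictures are saved under pics/ and viewed, at most 10 in all, crops included, and the job is handed in when it is done.

```bash
ls; mkdir -p pics
cat > h.py <<'E'
import numpy as np, cv2
from rig import get_obs,get_image
def snap(n):
    im=get_image(n); np.savez(f'pics/{n}.npz',**{k:im[k] for k in im}); return im
def load(n): return np.load(f'pics/{n}.npz')
def px(im,u,v,z=None):
    # world point from depth, or on plane z
    P=np.array(im['pose']); r=np.array([(u-im['cx'])/im['fx'],(v-im['cy'])/im['fy'],1.])
    d=P[:3,:3]@r; o=P[:3,3]
    if z is None:
        return o+d*float(im['range_z'][int(round(v)),int(round(u))])
    return o+d*(z-o[2])/d[2]
def tri(i1,p1,i2,p2):
    A=np.zeros((3,3));b=np.zeros(3);L=[]
    for im,(u,v) in((i1,p1),(i2,p2)):
        P=np.array(im['pose']);d=P[:3,:3]@np.array([(u-im['cx'])/im['fx'],(v-im['cy'])/im['fy'],1.]);d/=np.linalg.norm(d)
        M=np.eye(3)-np.outer(d,d);A+=M;b+=M@P[:3,3];L.append((M,P[:3,3]))
    x=np.linalg.solve(A,b);return x,[np.linalg.norm(M@(x-o)) for M,o in L]
def save(im,name,crop=None,s=1):
    c=im['color'][:,:,::-1]
    if crop: c=c[crop[1]:crop[3],crop[0]:crop[2]]
    cv2.imwrite('pics/'+name,cv2.resize(c,None,fx=s,fy=s,interpolation=cv2.INTER_CUBIC))
E
python3 - <<'E'
from h import *
import rig
print(rig.grip_point_offset); print(get_obs())
for n in('side','top'):
    im=snap(n); save(im,n+'0.png'); print(n,im['pose'],im['fx'],im['cx'])
E
```

```text
pics
18.8
{'clock': 0.0, 'joint_pos': array([-1.18560189e+00,  3.51199580e-01,  1.65241419e+00,  1.56161988e-05,
        1.13910503e+00, -8.46254271e-02]), 'qd': array([ 0.00038317, -0.00117507,  0.00013695,  0.00147263, -0.00094667,
        0.00124419]), 'joint_efforts': array([ 7.47613049e-04, -4.97317171e+01, -2.85256112e+01,  6.98612351e-02,
        2.56661157e-02, -6.25867187e-05]), 'tool_pos': array([ 248.88473453, -490.08408301,  218.12527193]), 'orientation': array([[ 8.91652839e-01,  4.52719611e-01, -4.09992795e-04],
       [ 4.52719784e-01, -8.91652229e-01,  1.04895670e-03],
       [ 1.09312283e-04, -1.12091707e-03, -9.99999366e-01]]), 'wrist_force': array([-0.51437477,  0.04082518,  0.84764807]), 'ft_torque': array([-0.00011604, -0.01903936, -0.00514003]), 'finger_force': 0.0, 'width': 1.000897133598681}
side [[-9.72884976e-01 -1.42780495e-01  1.81957558e-01  3.37057176e+02]
 [-2.30897042e-01  5.53756917e-01 -8.00024895e-01  8.61441718e+02]
 [ 1.34676943e-02 -8.20345663e-01 -5.71709379e-01  7.55574535e+02]
 [ 0.00000000e+00  0.00000000e+00  0.00000000e+00  1.00000000e+00]] 550.5571050409152 314.7130554119654
top [[ 9.65829675e-04 -9.94807820e-01  1.01766734e-01  3.81071004e+02]
 [-9.99979082e-01 -3.09950730e-04  6.46054007e-03  2.63655523e+01]
 [-6.39545311e-03 -1.01770845e-01 -9.94787311e-01  1.27258301e+03]
 [ 0.00000000e+00  0.00000000e+00  0.00000000e+00  1.00000000e+00]] 570.998145005307 321.1502504960203
```

View pics/top0.png

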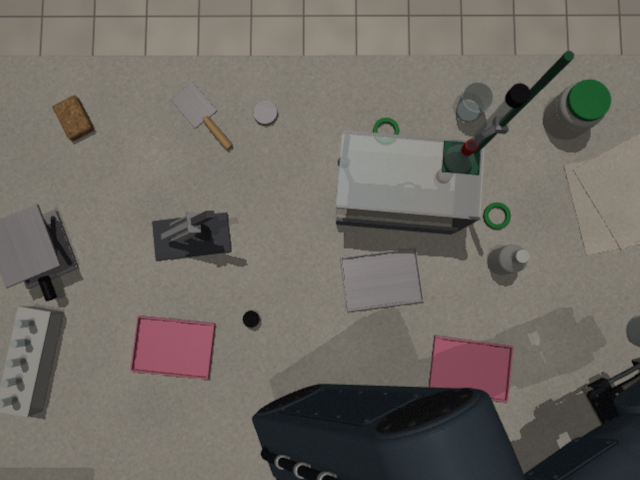

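View pics/side0.png

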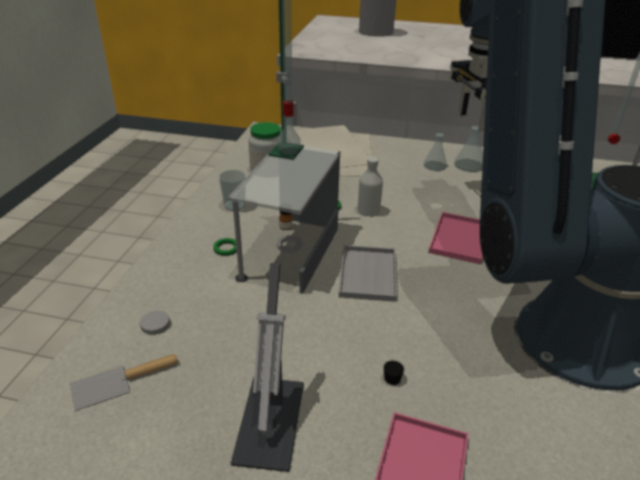

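The top view shows the guard at columns 337-480, rows 132-230, the rest and rod near (195,235), and the grey tray at (382,280). In the side view the ring is under the clear shelf near (288,241), with the jar just behind it near (286,215). Next I'll enlarge these areas.

Run:
```python
from h import *
s=load('side');t=load('top')
a=s['color'][170:295,220:410,::-1]; b=s['color'][255:475,220:320,::-1]
a=cv2.resize(a,None,fx=4,fy=4,interpolation=cv2.INTER_CUBIC)
cv2.imwrite('pics/s1.png',a)
b=cv2.resize(b,None,fx=2.7,fy=2.7,interpolation=cv2.INTER_CUBIC)
c=cv2.resize(t['color'][190:270,140:245,::-1],None,fx=5,fy=5,interpolation=cv2.INTER_CUBIC)
o=np.zeros((600,800,3),np.uint8);o[:594,:270]=b;o[:400,272:797]=c
cv2.imwrite('pics/rest1.png',o)
g=cv2.resize(t['color'][120:320,325:525,::-1],None,fx=3,fy=3,interpolation=cv2.INTER_CUBIC);cv2.imwrite('pics/g1.png',g)
```

```text
(no output)
```

View pics/s1.png

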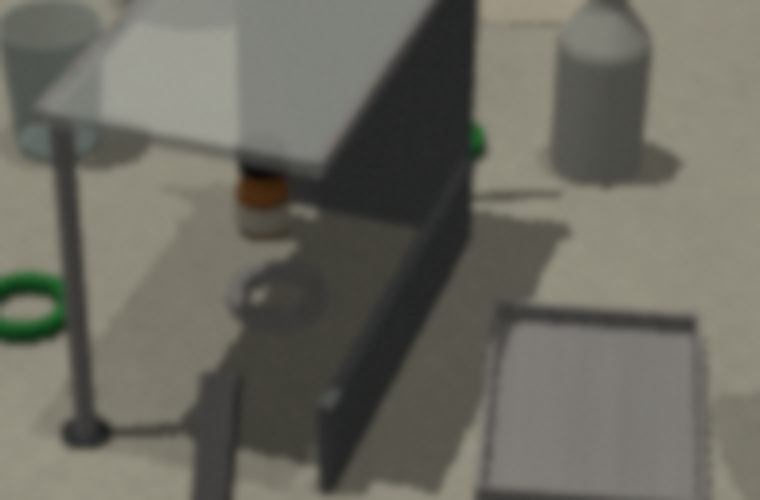

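View pics/rest1.png

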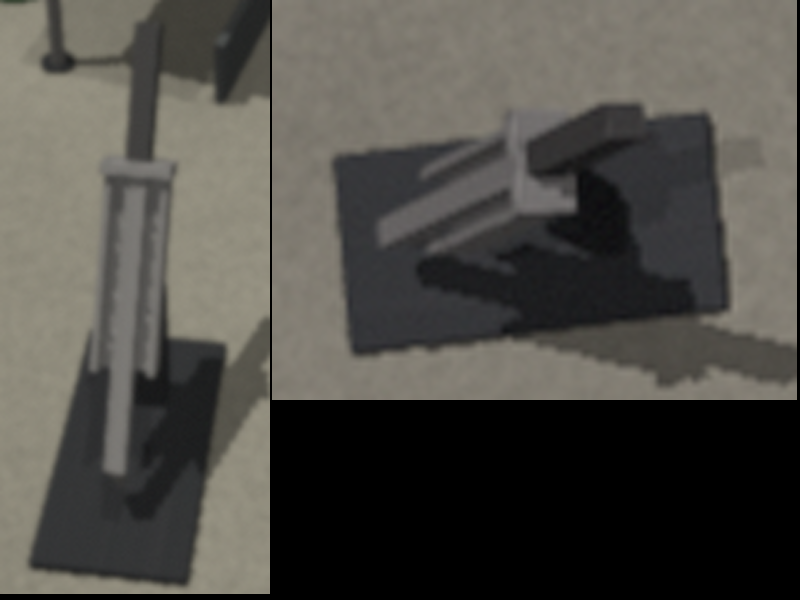

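View pics/g1.png

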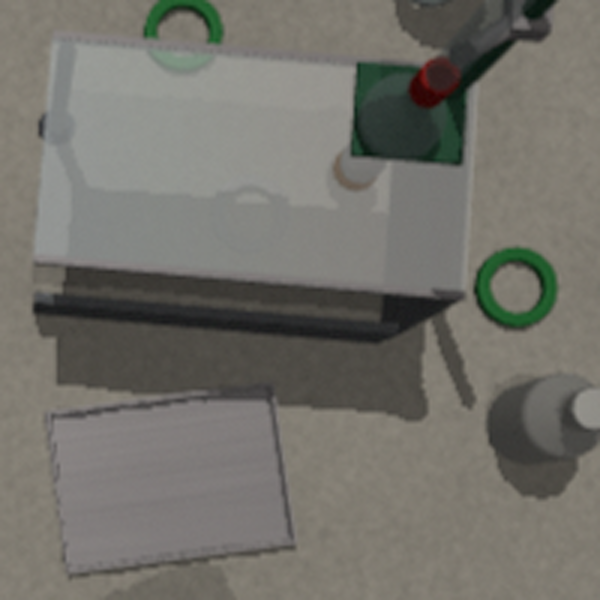

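Pixel readings in full-image coordinates:
- **Ring:** top (408,192.7), side (289.3,242.8).
- **Shelf corners in top:** (336.7,207.7), (344,132.7), (480,219).
- **Tray:** the four rim corners are visible.
- **Rest:** the rod leans with its top towards image right in the top view, i.e. world -y.

Run:
```python
from h import *
np.set_printoptions(precision=1,suppress=True)
s=load('side');t=load('top')
G=lambda u,v:(u/3+325,v/3+120); S=lambda u,v:(u/4+220,v/4+170); R=lambda u,v:((u-272)/5+140,v/5+190); Q=lambda u,v:(u/2.7+220,v/2.7+255)
print('ring',tri(t,G(249,218),s,S(277,291)),px(s,*S(277,291),6))
for n,p in dict(fo=(35,263),bo=(57,38),fc=(465,297)).items(): print('shelf',n,px(t,*G(*p),208),px(t,*G(*p)))
print('shelf fo tri',tri(t,G(35,263),s,S(322,175)),'bo',tri(t,G(57,38),s,S(42,112)))
for p in((36,292),(36,306),(395,325)): print('walltop',px(t,*G(*p),60))
print('wall foot side',px(s,*S(325,488),0),px(s,*S(469,240),0),'walltop side',px(s,*S(320,405),60),px(s,*S(345,388),60))
print('post foot',px(s,*S(86,435),0))
for p in((48,413),(272,390),(293,547),(70,576)): print('tray',px(t,*G(*p),16),px(t,*G(*p)))
for p in((334,157),(708,113),(727,308),(355,352)): print('base',px(t,*R(*p),8),px(t,*R(*p)))
print('jar',px(s,*S(262,232),0)); print('bottle',px(s,*S(597,175),0),px(t,*G(585,405)))
for p in((625,122),(600,135),(560,150)): print('handle',px(t,*R(*p)))
for p in((525,150),(575,205),(545,200),(480,175),(400,232)): print('collar/ch',px(t,*R(*p)))
print('handle end tri',tri(t,R(625,121),s,Q(149,28)))
print('collar', tri(t,R(510,112),s,Q(108,162)),tri(t,R(576,208),s,Q(175,166)))
for p in((149,28),(143,90),(140,150),(140,168),(122,460)): print('s rod',px(s,*Q(*p)))
print('elbow?',tri(t,R(383,235),s,Q(115,470)))
```

```text
ring (array([ 629.5, -159.8,   10.2]), [np.float64(1.2189235899004667), np.float64(1.2189235899006587)]) [ 632.4 -165.6    6. ]
shelf fo [560.9   4.1 208. ] [561.8   4.  202.5]
shelf bo [706.  -10.2 208. ] [705.2 -10.1 210.7]
shelf fc [ 539.3 -265.3  208. ] [ 570.5 -322.8   -1.9]
shelf fo tri (array([561.3,   3.8, 200.9]), [np.float64(0.7172053300218107), np.float64(0.717205330021892)]) bo (array([706.3, -10.4, 205.8]), [np.float64(0.33976258753569266), np.float64(0.3397625875355807)])
walltop [564.9   0.3  60. ]
walltop [554.8   0.3  60. ]
walltop [ 541.1 -255.4   60. ]
wall foot side [561.6  -5.1   0. ] [ 534.6 -256.4    0. ] walltop side [562.6   0.8  60. ] [553.7 -16.2  60. ]
post foot [698.9 -16.2   0. ]
tray [481.6  -9.3  16. ] [481.9  -9.4  13.3]
tray [ 498.7 -174.2   16. ] [ 499.2 -175.1   10.1]
tray [ 383.7 -187.6   16. ] [ 383.8 -190.4   -0. ]
tray [362.6 -25.   16. ] [362.3 -25.8  -3.1]
base [563.6 412.6   8. ] [564.8 415.2  -0.2]
base [583.5 245.3   8. ] [584.5 246.3   1.9]
base [495.7 235.2   8. ] [496.5 236.7  -0.7]
base [476.  400.6   8. ] [475.9 400.    9.8]
jar [ 660.8 -232.9    0. ]
bottle [ 469.2 -351.6    0. ] [ 476.1 -357.   152.3]
handle [540.4 232.  256.9]
handle [536.1 241.6 253.7]
handle [534.7 262.1 226.3]
collar/ch [538.8 281.7 198.5]
collar/ch [529.9 283.4 102.1]
collar/ch [520.4 275.1 192.3]
collar/ch [534.8 309.1 157.3]
collar/ch [521.4 362.1  78.8]
handle end tri (array([541. , 233. , 251.5]), [np.float64(0.6260624061328661), np.float64(0.6260624061329229)])
collar (array([551.3, 287.5, 197.7]), [np.float64(2.247529504718117), np.float64(2.2475295047179107)]) (array([518. , 265.3, 181.9]), [np.float64(0.6296977238558336), np.float64(0.629697723855905)])
s rod [537.7 241.3 258. ]
s rod [536.  260.9 230. ]
s rod [533.4 277.9 201.4]
s rod [530.6 287.6 197.4]
s rod [519.1 373.8  59.7]
elbow? (array([522.8, 376.6,  53.3]), [np.float64(0.2954183300850786), np.float64(0.295418330085102)])
```

Measured so far:

| Item | World position (mm) | Yaw |
|---|---|---|
| Guard origin | (549,-129.5) | -4.8° |
| Ring | (631,-163) | – |
| Rest grip | (538.5,251,230) | 97° |

The rod's lean measures about 36°, and these all agree with the text. Next I'll compute the pregrasp.

```bash
cat >> h.py <<'E'
from scipy.spatial.transform import Rotation as Ro
def rodR(yaw,lean):  # tool orientation for rod yaw (deg), lean; tool z down rod, tool y=-rod y
    a,l=np.radians([yaw,lean]);xr=np.array([np.cos(a),np.sin(a),0]);yr=np.array([-np.sin(a),np.cos(a),0])
    z=np.sin(l)*xr-np.cos(l)*np.array([0,0,1]);return np.column_stack([np.cross(-yr,z),-yr,z])
def togo(pos,R):
    o=get_obs();w=Ro.from_matrix(R@np.array(o['orientation']).T).as_rotvec()
    print('cur',o['tool_pos'].round(1),'t',round(o['clock'],2),'d/100',((np.array(pos)-o['tool_pos'])/100).round(3),'rot/2pi',(w/2/np.pi).round(4),'deg',np.degrees(np.linalg.norm(w)).round(1),'F',o['wrist_force'].round(1),'w',round(o['width'],3),'q',o['joint_pos'].round(2))
E
python3 -c "
from h import *
togo([544.9,199.1,304.7],rodR(97,35))"
```

```text
cur [ 248.9 -490.1  218.2] t 0.1 d/100 [2.96  6.892 0.865] rot/2pi [ 0.0912 -0.0487  0.1882] deg 77.3 F [ 0.2  0.2 -0.6] w 1.001 q [-1.19  0.35  1.65 -0.    1.14 -0.08]
```

```bash
python3 -m inch '[1,0,0,1,0,0,0, 1,0,0,1,0,0,0, 1,0,0,1,0,0,0, 1,0,0,1,0,0,0, 1,0,0,1,0,0,0]'
python3 -m inch '[1,0,0.6,1,0,0,0, 1,0,0.6,1,0,0,0, 1,0,0.6,1,0,0,0, 1,0,0.6,1,0,0,0, 1,0,0.6,1,0,0,0]'
python3 -m inch '[1,0,1,0,0,0,0, 1,0,1,0,0,0,0, 1,0,1,0,0,0,0, 1,0,1,0,0,0,0, 1,0,1,0,0,0,0]'
python3 -m inch '[1,0.3,1,0,0.0304,-0.0162,0.0627, 1,0.3,1,0,0.0304,-0.0162,0.0627, 1,0.3,1,0,0.0304,-0.0162,0.0627, 1,0.3,1,0,0.0304,-0.0162,0.0627, 1,0.3,1,0,0.0304,-0.0162,0.0627]'
python3 -m inch '[1,0.6,1,0,0.0304,-0.0162,0.0627, 1,0.6,1,0,0.0304,-0.0162,0.0627, 1,0.6,1,0,0.0304,-0.0162,0.0627, 1,0.6,1,0,0.0304,-0.0162,0.0627, 1,0.6,1,0,0.0304,-0.0162,0.0627]'
python3 -m inch '[1,1,1,0,0.0304,-0.0162,0.0627, 1,1,1,0,0.0304,-0.0162,0.0627, 1,1,1,0,0.0304,-0.0162,0.0627, 1,1,1,0,0.0304,-0.0162,0.0627, 1,1,1,0,0.0304,-0.0162,0.0627]'
python3 -c "
from h import *
togo([544.9,199.1,304.7],rodR(97,35))"
```

```text
clock: 0.52
tool_pos: [249.0, -490.4, 318.8]
orientation: [[0.892, 0.453, 0.0], [0.453, -0.892, -0.001], [-0.0, 0.001, -1.0]]
wrist_force: [-0.6, 0.0, -0.7]
width: 0.999
finger_force: 0.0
clock: 0.93
tool_pos: [249.1, -430.1, 418.4]
orientation: [[0.891, 0.453, 0.0], [0.453, -0.891, -0.001], [-0.0, 0.001, -1.0]]
wrist_force: [-0.1, -0.3, -0.5]
width: 0.998
finger_force: 0.0
clock: 1.35
tool_pos: [248.9, -330.2, 417.0]
orientation: [[0.891, 0.453, -0.001], [0.453, -0.891, 0.002], [-0.0, -0.002, -1.0]]
wrist_force: [-0.8, -0.6, -0.3]
width: 1.001
finger_force: 0.0
clock: 1.77
tool_pos: [279.2, -231.2, 417.1]
orientation: [[0.641, 0.765, 0.06], [0.742, -0.637, 0.208], [0.197, -0.089, -0.976]]
wrist_force: [-0.4, -0.1, 0.2]
width: 1.002
finger_force: 0.0
clock: 2.18
tool_pos: [339.7, -130.9, 417.1]
orientation: [[0.289, 0.957, 0.034], [0.869, -0.277, 0.41], [0.401, -0.089, -0.912]]
wrist_force: [0.3, -0.4, 0.2]
width: 1.002
finger_force: 0.0
clock: 2.6
tool_pos: [440.9, -30.1, 416.6]
orientation: [[-0.097, 0.993, -0.073], [0.813, 0.121, 0.57], [0.575, -0.004, -0.818]]
wrist_force: [-1.5, -0.0, 0.5]
width: 0.999
finger_force: 0.0
cur [440.9 -30.1 416.6] t 2.6 d/100 [ 1.04   2.292 -1.119] rot/2pi [-0.0002 -0.0006  0.0001] deg 0.2 F [-1.5 -0.   0.5] w 0.999 q [-0.48  0.14  1.56  0.5   1.79 -0.58]
```

Moving well. I'll go to the pregrasp, then check with the wrist camera.

```bash
python3 -m inch '[1,1,1,0,0,0,0, 1,1,1,0,0,0,0, 1,1,1,0,0,0,0, 1,1,1,0,0,0,0, 1,1,1,0,0,0,0]' >/dev/null
python3 -m inch '[1,0.04,1,-0.6,0,0,0, 1,0.04,1,-0.6,0,0,0, 1,0.04,1,-0.6,0,0,0, 1,0.04,1,-0.6,0,0,0, 1,0.04,1,-0.6,0,0,0]' >/dev/null
python3 -c "
from h import *
togo([544.9,199.1,304.7],rodR(97,35))
im=snap('wrist');save(im,'w1.png');np.set_printoptions(precision=2,suppress=True);o=get_obs();P=im['pose'];print(P,im['fx'],im['cx'],im['cy'])
print((np.linalg.inv(P)@np.r_[538.5,251,230,1]))"
```

```text
cur [542.6 168.6 357.8] t 3.43 d/100 [ 0.023  0.305 -0.531] rot/2pi [ 0.0003 -0.0004  0.0006] deg 0.3 F [ 0.7 -1.   1. ] w 0.999 q [-0.06  0.3   1.5   0.6   1.49 -0.28]
[[  0.99   0.11  -0.05 548.37]
 [  0.12  -0.93   0.35 127.52]
 [ -0.    -0.36  -0.93 532.23]
 [  0.     0.     0.     1.  ]] 346.8575107563831 317.1054941821496 233.16819270158177
[  5.78  -8.08 326.48   1.  ]
```

View pics/w1.png

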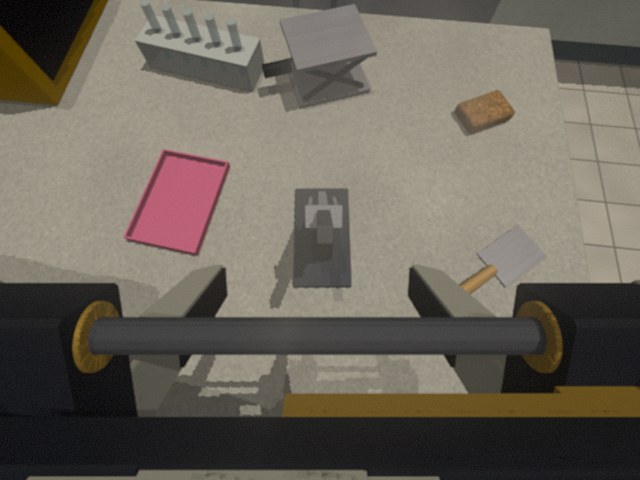

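The wrist view shows the rod handle end at about (325,233), the collar at (324,212), and the fingers centred near column 319. I'll compare these with the projected estimate.

```bash
python3 -c "
from h import *
im=load('wrist');P=im['pose']
for p in((540.6,233.9,254.6),(535.3,278,191.5),(538.5,251,230)):
  c=np.linalg.inv(P)@np.r_[p,1];print(c[:3]/c[2]*346.86+np.array([im['cx'],im['cy'],0]))
for u,v in((325,232),(325,238),(324,212),(308,212),(340,212)):print(px(im,u,v))
t=load('top');print(tri(im,(325,240),t,((625-272)/5+140,121/5+190)))
"
```

```text
[323.83498258 232.30998255 346.86      ]
[322.61247373 214.73475984 346.86      ]
[323.24519795 224.587389   346.86      ]
[541.58742746 233.88225707 255.68311915]
[542.1188959  229.51458141 252.7913017 ]
[536.99082028 274.06864887 207.66451669]
[519.55407921 278.14767751 194.25392622]
[553.46118334 281.5036707  195.55630404]
(array([542.95602548, 235.04911028, 235.93302244]), [np.float64(1.5888609082213512), np.float64(1.5888609082213638)])
```

```bash
python3 -m inch '[1,0.03,0.305,-0.53,0,0,0, 1,0.03,0.305,-0.53,0,0,0, 1,0.03,0.305,-0.53,0,0,0, 1,0.03,0.305,-0.53,0,0,0, 1,0.03,0.305,-0.53,0,0,0]' >/dev/null
python3 -m inch '[1,-0.02,0.125,-0.18,0,0,0, 1,-0.03,0.25,-0.36,0,0,0, 1,-0.05,0.375,-0.54,0,0,0, 1,-0.065,0.5,-0.72,0,0,0, 1,-0.077,0.626,-0.9,0,0,0]'
python3 -m inch '[1,0,0,0,0,0,0, -1,0,0,0,0,0,0, -1,0,0,0,0,0,0, -1,0,0,0,0,0,0, -1,0,0,0,0,0,0]' 45
python3 -m inch '[-1,0,0,0,0,0,0, -1,0,0,0,0,0,0, -1,0,0,0,0,0,0, -1,0,0,0,0,0,0, -1,0,0,0,0,0,0]' 
python3 -c "
from h import *
togo([538,261.5,214.6],rodR(97,35))"
```

```text
clock: 4.32
tool_pos: [539.5, 262.2, 216.8]
orientation: [[-0.099, 0.993, -0.066], [0.813, 0.119, 0.569], [0.573, 0.003, -0.819]]
wrist_force: [-0.5, -0.3, -0.0]
width: 1.0
finger_force: 0.0
clock: 4.73
tool_pos: [539.1, 262.0, 217.0]
orientation: [[-0.099, 0.993, -0.067], [0.813, 0.12, 0.569], [0.573, 0.002, -0.819]]
wrist_force: [0.5, 0.5, -0.1]
width: 0.759
finger_force: 0.0
clock: 5.15
tool_pos: [538.3, 262.7, 215.7]
orientation: [[-0.099, 0.993, -0.069], [0.813, 0.121, 0.569], [0.573, -0.0, -0.819]]
wrist_force: [0.3, 0.2, -0.2]
width: 0.406
finger_force: 0.0
cur [538.3 262.7 215.7] t 5.15 d/100 [-0.003 -0.012 -0.011] rot/2pi [ 0.     -0.      0.0002] deg 0.1 F [ 0.3  0.2 -0.2] w 0.406 q [ 0.1   0.44  1.66  0.68  1.15 -0.34]
```

```bash
for i in 1 2; do python3 -m inch '[-1,0,0,0,0,0,0, -1,0,0,0,0,0,0, -1,0,0,0,0,0,0, -1,0,0,0,0,0,0, -1,0,0,0,0,0,0]' 60 | tail -6; done
python3 -c "
from h import *
togo([538,261.5,214.6],rodR(97,35))"
```

```text
clock: 5.57
tool_pos: [538.2, 262.7, 215.6]
orientation: [[-0.099, 0.993, -0.07], [0.813, 0.121, 0.569], [0.573, -0.0, -0.819]]
wrist_force: [-0.6, 0.4, -0.3]
width: 0.148
finger_force: 60.0
clock: 5.98
tool_pos: [538.2, 262.8, 215.6]
orientation: [[-0.099, 0.993, -0.07], [0.813, 0.121, 0.569], [0.573, -0.0, -0.819]]
wrist_force: [0.2, 0.6, -0.4]
width: 0.144
finger_force: 60.0
cur [538.2 262.8 215.6] t 5.98 d/100 [-0.002 -0.013 -0.01 ] rot/2pi [ 0.     -0.0001  0.0002] deg 0.1 F [ 0.2  0.6 -0.4] w 0.144 q [ 0.1   0.44  1.66  0.68  1.15 -0.34]
```

```bash
python3 -m inch '[-1,0,-0.04,0.055,0,0,0, -1,0.01,-0.08,0.11,0,0,0, -1,0.014,-0.114,0.164,0,0,0, -1,0.014,-0.114,0.164,0,0,0, -1,0.014,-0.114,0.164,0,0,0]' | sed -n '2p;4,6p'
python3 -m inch '[-1,-0.01,0.12,0.085,0,0,0, -1,-0.03,0.24,0.17,0,0,0, -1,-0.05,0.4,0.285,0,0,0, -1,-0.08,0.65,0.46,0,0,0, -1,-0.08,0.65,0.6,0,0,0]'| sed -n '2p;4,6p'
python3 -m inch '[-1,0,0,1,0,0,0, -1,0,0,1,0,0,0, -1,0,0,1,0,0,0, -1,0,0,1,0,0,0, -1,0,0,1,0,0,0]'| sed -n '2p;4,6p'
python3 -c "
from h import *
# target above the drop point: tip at ring
def tcp_for_tip(tip,yaw,lean,s=18.2):
    R=rodR(yaw,lean); rod=np.column_stack([-R[:,0]*-1,-R[:,1],-R[:,2]])
    rx=np.cross(rod[:,1],rod[:,2]); rod[:,0]=rx
    grip=np.array(tip)-rod@np.array([-21.7,0,-232.5]); return grip+s*R[:,2],grip
g=np.array([549,-129.5,0]);y=-4.8
tip=np.array([631,-163,6.5]);T,gr=tcp_for_tip(tip,y,39);print('tcp final',T,gr)
togo(T+[0,0,0],rodR(y,39))
im=snap('side');save(im,'s2.png',(60,100,620,420),1.4)
"
```

```text
tool_pos: [540.2, 250.9, 232.7]
wrist_force: [0.0, 1.1, -0.1]
width: 0.146
finger_force: 60.0
tool_pos: [530.9, 318.9, 292.9]
wrist_force: [0.0, -0.8, -0.7]
width: 0.147
finger_force: 60.0
tool_pos: [531.8, 315.9, 392.1]
wrist_force: [0.4, -0.4, -1.9]
width: 0.15
finger_force: 60.0
tcp final [ 513.41454769 -153.12607369  186.69863203] [ 502.00108607 -152.16765854  200.84268852]
cur [531.8 315.9 392.1] t 7.23 d/100 [-0.184 -4.69  -2.054] rot/2pi [ 0.0094 -0.0088 -0.2825] deg 101.8 F [ 0.4 -0.4 -1.9] w 0.15 q [ 0.2   0.3   1.42  0.62  1.41 -0.02]
```

View pics/s2.png

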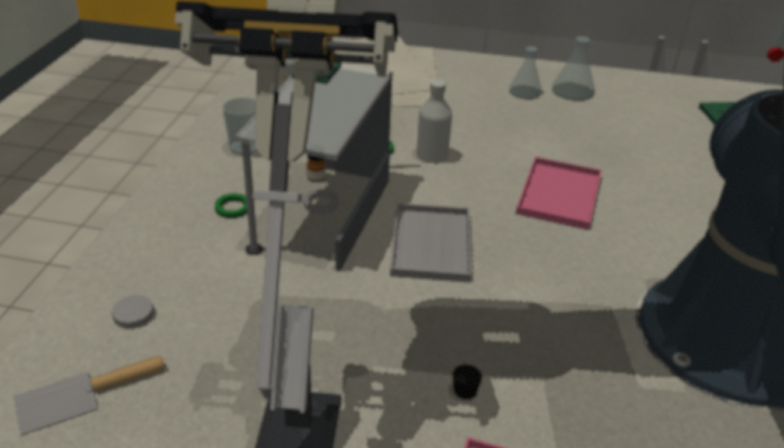

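The side picture shows the rod held straight in the gripper, clear above the rest, with the collar at about (280,197) and the hook end at (265,385). Next I turn it to the guard's heading while backing off in x.

```bash
for i in 1 2 3; do python3 -m inch '[-1,-0.48,-0.7,0,0.0031,-0.0029,-0.0942, -1,-0.48,-0.7,0,0.0031,-0.0029,-0.0942, -1,-0.48,-0.7,0,0.0031,-0.0029,-0.0942, -1,-0.48,-0.7,0,0.0031,-0.0029,-0.0942, -1,-0.48,-0.7,0,0.0031,-0.0029,-0.0942]' | sed -n '2p;4p'; done
python3 -c "
from h import *
togo([388,-142.6,362],rodR(-4.8,39))"
```

```text
tool_pos: [482.9, 245.1, 390.1]
wrist_force: [0.1, 1.4, -0.2]
tool_pos: [434.9, 175.1, 390.2]
wrist_force: [0.2, -0.5, -1.1]
tool_pos: [386.2, 105.0, 389.1]
wrist_force: [-0.2, -0.4, -0.6]
cur [386.2 105.  389.1] t 8.53 d/100 [ 0.018 -2.476 -0.271] rot/2pi [ 0.0006 -0.0025 -0.0186] deg 6.8 F [-0.2 -0.4 -0.6] w 0.146 q [ 0.24 -0.41  2.12 -0.18  0.79  1.86]
```

```bash
python3 -m inch '[-1,0,-0.8,0,0.0006,-0.0025,-0.0186, -1,0,-0.8,0,0.0006,-0.0025,-0.0186, -1,0,-0.8,0,0.0006,-0.0025,-0.0186, -1,0,-0.8,0,0.0006,-0.0025,-0.0186, -1,0,-0.8,0,0.0006,-0.0025,-0.0186]' | sed -n '2p;4p'
python3 -m inch '[-1,0,-0.8,0,0,0,0, -1,0,-0.8,0,0,0,0, -1,0,-0.8,0,0,0,0, -1,0,-0.8,0,0,0,0, -1,0,-0.8,0,0,0,0]' | sed -n '2p;4p'
python3 -m inch '[-1,0.02,-0.87,-0.26,0,0,0, -1,0.02,-0.87,-0.26,0,0,0, -1,0.02,-0.87,-0.26,0,0,0, -1,0.02,-0.87,-0.26,0,0,0, -1,0.02,-0.87,-0.26,0,0,0]' | sed -n '2p;4p'
python3 -c "
from h import *
togo([388,-142.6,362],rodR(-4.8,39))
t=snap('top');s=snap('side')
a=t['color'][100:300,280:480,::-1];b=s['color'][120:320,200:400,::-1]
cv2.imwrite('pics/ins.png',np.hstack([cv2.resize(i,(400,400),interpolation=cv2.INTER_CUBIC) for i in(a,b)]))"
```

```text
tool_pos: [386.5, 25.4, 389.1]
wrist_force: [-0.1, -0.0, -1.0]
tool_pos: [386.7, -54.8, 389.6]
wrist_force: [-0.0, 0.0, -0.9]
tool_pos: [389.1, -140.0, 363.5]
wrist_force: [0.2, 0.1, -1.9]
cur [ 389.1 -140.   363.5] t 9.78 d/100 [-0.011 -0.026 -0.015] rot/2pi [-0.0004 -0.0002 -0.0008] deg 0.3 F [ 0.2  0.1 -1.9] w 0.15 q [-0.72 -0.36  2.15  0.53  0.85  0.68]
```

View pics/ins.png

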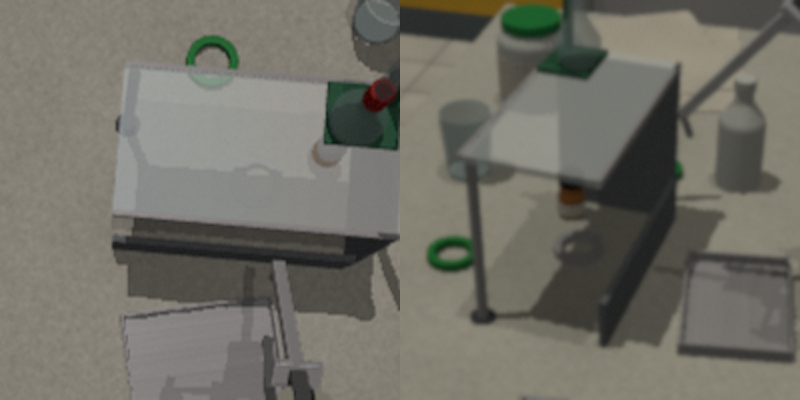

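The top panel shows the hook end just in front of the wall at about (280,263), with the ring at (258,183). In the side panel the hook's foot ends at about (688,132), clear of the shelf edge. I'll check the modelled tip against these pixels.

```bash
cat >> h.py <<'E'
def rodpt(p,o=None,s=18.2):
    o=o or get_obs();R=np.array(o['orientation']);rod=np.column_stack([R[:,0],-R[:,1],-R[:,2]])
    if np.linalg.det(rod)<0: raise 1
    return o['tool_pos']-s*R[:,2]+rod@np.array(p)
def proj(im,p):
    c=np.linalg.inv(im['pose'])@np.r_[p,1];return (c[:2]/c[2]*[im['fx'],im['fy']]+[im['cx'],im['cy']]).round(1)
E
python3 -c "
from h import *
s=load('side');t=load('top')
tip=rodpt([-21.7,0,-232.5]);el=rodpt([0,0,-220]);print(tip,el,proj(s,tip),proj(s,el),proj(t,tip),proj(t,el))
print('collar top',proj(t,rodpt([0,0,-47])))
for c in((631,-163),(629.5,-160),(632.4,-165.6)):
  for im in(t,s):
    a=np.array([proj(im,(c[0]+30*np.cos(k),c[1]+30*np.sin(k),z)) for k in np.arange(0,6.28,.1) for z in(0,12)]);print(c,a.min(0),a.max(0))
print(px(s,344,185),px(s,343.5,181))
"
```

```text
[ 507.00565295 -148.18277152  184.3064889 ] [ 515.96674171 -148.88570912  207.68050796] [343.1 186.9] [339.4 176.4] [415.9 237.5] [418.2 231.3]
collar top [427.7 287.3]
(631, -163) [395.4 178.1] [422.9 205.5]
(631, -163) [276.8 234.2] [302.2 253. ]
(629.5, -160) [394.1 178.8] [421.5 206.1]
(629.5, -160) [277. 235.] [302.5 253.8]
(632.4, -165.6) [396.5 177.5] [424.  204.8]
(632.4, -165.6) [276.5 233.6] [301.9 252.3]
[ 504.70973097 -144.74494784  190.95477707] [ 566.95807021 -506.2422637     0.77924236]
```

```bash
python3 -m inch '[-1,0.12,-0.015,-0.157,0,0,0, -1,0.25,-0.03,-0.314,0,0,0, -1,0.37,-0.045,-0.472,0,0,0, -1,0.49,-0.06,-0.63,0,0,0, -1,0.615,-0.074,-0.786,0,0,0]' | sed -n '2p;4p'
python3 -m inch '[-1,0.12,-0.015,-0.157,0,0,0, -1,0.25,-0.03,-0.314,0,0,0, -1,0.37,-0.045,-0.472,0,0,0, -1,0.49,-0.06,-0.63,0,0,0, -1,0.615,-0.074,-0.786,0,0,0]' | sed -n '2p;4p'
python3 -m inch '[-1,0,0,0,0,0,0, -1,0,0,0,0,0,0, -1,0,0,0,0,0,0, -1,0,0,0,0,0,0, -1,0,0,0,0,0,0]' | sed -n '2p;4p'
python3 -c "
from h import *
print(rodpt([-21.7,0,-232.5]))
togo([388,-142.6,362],rodR(-4.8,39))"
```

```text
tool_pos: [451.4, -146.4, 285.7]
wrist_force: [0.1, 0.1, -1.4]
tool_pos: [513.1, -153.6, 207.1]
wrist_force: [0.1, 0.5, -0.5]
tool_pos: [512.0, -155.6, 208.6]
wrist_force: [0.4, -0.2, -1.7]
[ 630.15264404 -164.94836857   28.74235907]
cur [ 512.  -155.6  208.6] t 11.13 d/100 [-1.24   0.13   1.534] rot/2pi [ 0.0001  0.0005 -0.0009] deg 0.4 F [ 0.4 -0.2 -1.7] w 0.147 q [-0.53  0.12  2.17  0.92  0.35  0.33]
```

Tip over the ring. Lowering 22 mm.

```bash
python3 -m inch '[-1,0.005,0.01,-0.05,0,0,0, -1,0.005,0.015,-0.1,0,0,0, -1,0.01,0.015,-0.16,0,0,0, -1,0.01,0.015,-0.22,0,0,0, -1,0.01,0.015,-0.22,0,0,0]' | sed -n '2p;4p'
python3 -c "
from h import *
print(rodpt([-21.7,0,-232.5]))
s=snap('side');t=snap('top')
print(get_obs()['wrist_force'])
a=s['color'][190:290,240:340,::-1];b=t['color'][150:250,360:460,::-1]
cv2.imwrite('pics/low.png',np.hstack([cv2.resize(i,(400,400),interpolation=cv2.INTER_CUBIC) for i in(a,b)]))"
```

```text
tool_pos: [512.6, -154.2, 185.2]
wrist_force: [0.4, -0.2, -1.3]
[ 630.39367839 -163.39923591    5.10129379]
[-0.27500051 -0.0703852  -0.4715198 ]
```

View pics/low.png

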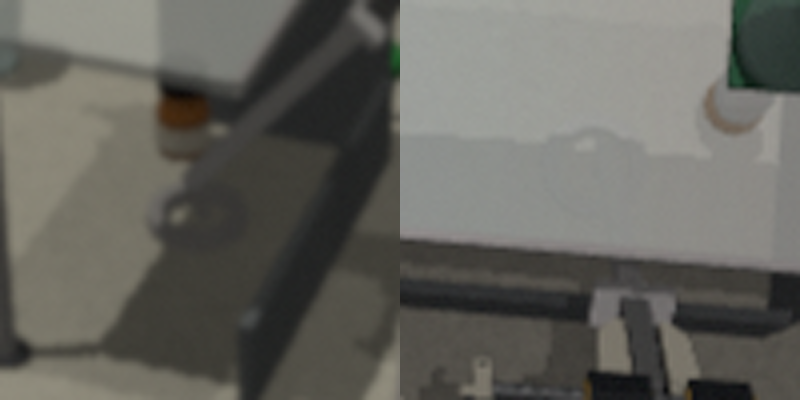

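The side panel shows the hook's foot inside the ring near (205,215). The modelled tip height is 5 mm with no contact force, so the foot is in the hole. Now I drag along guard +y.

```bash
python3 -m inch '[-1,0.004,0.05,0.01,0,0,0, -1,0.012,0.14,0.01,0,0,0, -1,0.022,0.25,0.01,0,0,0, -1,0.032,0.37,0.01,0,0,0, -1,0.042,0.5,0.01,0,0,0]' | sed -n '2p;4p'
python3 -m inch '[-1,0.01,0.12,0,0,0,0, -1,0.02,0.24,0,0,0,0, -1,0.03,0.36,0,0,0,0, -1,0.04,0.48,0,0,0,0, -1,0.05,0.6,0,0,0,0]' | sed -n '2p;4p'
python3 -c "
from h import *
print(rodpt([-21.7,0,-232.5]))
togo([512,-155,186],rodR(-4.8,39))"
```

```text
tool_pos: [517.4, -103.5, 187.1]
wrist_force: [0.2, -1.1, -1.4]
tool_pos: [522.4, -43.0, 187.1]
wrist_force: [0.2, -0.8, -1.1]
[640.57666805 -52.26003911   7.2684115 ]
cur [522.4 -43.  187.1] t 12.48 d/100 [-0.104 -1.12  -0.011] rot/2pi [ 0.      0.0005 -0.0009] deg 0.4 F [ 0.2 -0.8 -1.1] w 0.148 q [-0.22  0.14  2.22  0.71  0.14  0.76]
```

j5 is down to 0.14, close to its 0.07 limit. For the rest of the drag I'll yaw the rod about its tip, lagging the arm, to keep clear of it.

```bash
cat >> h.py <<'E'
def tcpfor(tip,yaw,lean,s=18.2):
    R=rodR(yaw,lean);rod=np.column_stack([R[:,0],-R[:,1],-R[:,2]])
    return np.array(tip)-rod@np.array([-21.7,0,-232.5])+s*R[:,2],R
E
python3 -c "
from h import *
for tip,yaw in(((640.6,-52.3,7),-4.8),((644.2,-9,7),5),((647.8,34,7),11),((651.4,77,7),15)):
  T,R=tcpfor(tip,yaw,39);print(tip,yaw,T);togo(T,R)"
```

```text
(640.6, -52.3, 7) -4.8 [523.01454769 -42.42607369 187.19863203]
cur [522.4 -43.  187.1] t 12.48 d/100 [0.006 0.006 0.001] rot/2pi [ 0.      0.0005 -0.0009] deg 0.4 F [ 0.2 -0.8 -1.1] w 0.148 q [-0.22  0.14  2.22  0.71  0.14  0.76]
(644.2, -9, 7) 5 [526.64973049 -19.28431598 187.19863203]
cur [522.4 -43.  187.1] t 12.48 d/100 [0.043 0.238 0.001] rot/2pi [-0.      0.0005  0.0263] deg 9.5 F [ 0.2 -0.8 -1.1] w 0.148 q [-0.22  0.14  2.22  0.71  0.14  0.76]
(647.8, 34, 7) 11 [531.96868691  11.48467355 187.19863203]
cur [522.4 -43.  187.1] t 12.48 d/100 [0.096 0.545 0.001] rot/2pi [-0.0001  0.0005  0.043 ] deg 15.5 F [ 0.2 -0.8 -1.1] w 0.148 q [-0.22  0.14  2.22  0.71  0.14  0.76]
(651.4, 77, 7) 15 [537.42143595  46.45953581 187.19863203]
cur [522.4 -43.  187.1] t 12.48 d/100 [0.15  0.895 0.001] rot/2pi [-0.0001  0.0005  0.0541] deg 19.5 F [ 0.2 -0.8 -1.1] w 0.148 q [-0.22  0.14  2.22  0.71  0.14  0.76]
```

```bash
python3 -m inch '[-1,0.01,0.05,0,0,0,0.0053, -1,0.017,0.1,0,0,0,0.0106, -1,0.026,0.145,0,0,0,0.0158, -1,0.034,0.19,0,0,0,0.021, -1,0.043,0.24,0,0,0,0.0263]' | sed -n '2p;4p'
python3 -c "
from h import *
print(rodpt([-21.7,0,-232.5]),get_obs()['joint_pos'].round(2))"
python3 -m inch '[-1,0.01,0.06,0,0,0,0.0033, -1,0.021,0.12,0,0,0,0.0067, -1,0.032,0.18,0,0,0,0.01, -1,0.043,0.245,0,0,0,0.0133, -1,0.053,0.307,0,0,0,0.0167]' | sed -n '2p;4p'
python3 -c "
from h import *
print(rodpt([-21.7,0,-232.5]),get_obs()['joint_pos'].round(2))"
python3 -m inch '[-1,0.012,0.08,0,0,0,0.0025, -1,0.025,0.16,0,0,0,0.005, -1,0.037,0.24,0,0,0,0.0075, -1,0.047,0.3,0,0,0,0.0095, -1,0.055,0.35,0,0,0,0.0111]' | sed -n '2p;4p'
python3 -c "
from h import *
print(rodpt([-21.7,0,-232.5]),get_obs()['joint_pos'].round(2))
s=snap('side');c=s['color'][180:400,200:420,::-1];cv2.imwrite('pics/out.png',cv2.resize(c,(580,580),interpolation=cv2.INTER_CUBIC))"
```

```text
tool_pos: [526.6, -19.5, 187.0]
wrist_force: [0.4, -0.1, -0.7]
[644.59232342  -9.0613562    7.11503874] [-0.23  0.14  2.21  1.01  0.24  0.32]
tool_pos: [532.1, 11.0, 186.8]
wrist_force: [0.2, -1.9, -0.5]
[648.30847318  33.62120464   6.79852009] [-0.19  0.16  2.2   1.05  0.28  0.24]
tool_pos: [537.3, 46.3, 186.3]
wrist_force: [-0.5, -1.8, 0.1]
[651.40112179  77.14825813   6.25244575] [-0.12  0.17  2.18  1.04  0.28  0.25]
```

View pics/out.png

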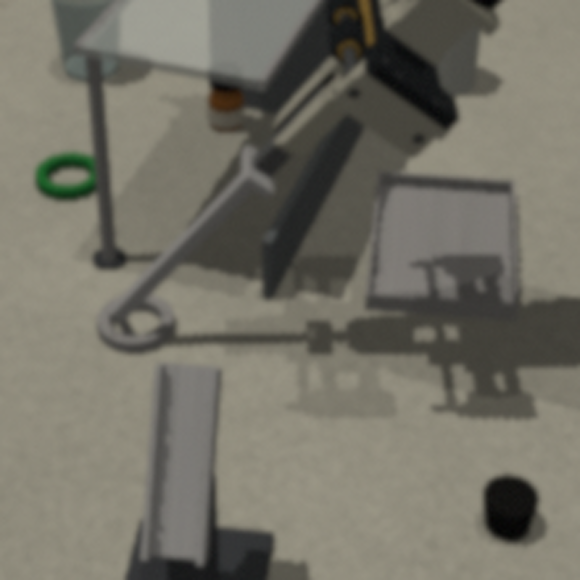

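The hook has drawn the ring out past the post and the wall's end. The ring centre is at crop (137,323), about (252,302.5) in the full image, and the jar and guard are undisturbed.

```bash
python3 -c "
from h import *
s=load('side');p=px(s,137/2.636+200,323/2.636+180,6);d=p-[549,-129.5,6];print(p,'yg',d@[.0837,.9965,0],'xg',d@[.9965,-.0837,0])"
```

```text
[649.22629409  58.83888457   6.        ] yg 196.06863928697462 xg 84.11153741789121
```

```bash
python3 -m inch '[-1,0,-0.06,0,0,0,0, -1,0,-0.12,0,0,0,0, -1,0,-0.12,0.1,0,0,0, -1,0,-0.12,0.25,0,0,0, -1,0,-0.12,0.45,0,0,0]' | sed -n '2p;4p'
python3 -m inch '[-1,-0.2,0,0.3,0,0,0, -1,-0.5,0,0.7,0,0,0, -1,-0.8,0,1,0,0,0, -1,-0.8,0,1,0,0,0, -1,-0.8,0,1,0,0,0]' | sed -n '2p;4p'
python3 -c "
from h import *
togo([531.8,315.9,392.1],rodR(97,35))
s=snap('side');save(s,'s9.png');print(px(s,252,302.5,6))"
```

```text
tool_pos: [536.3, 32.6, 230.5]
wrist_force: [-0.2, 0.3, -1.5]
tool_pos: [456.8, 32.9, 333.7]
wrist_force: [-0.2, -0.4, -0.3]
cur [456.8  32.9 333.7] t 14.62 d/100 [0.75  2.83  0.584] rot/2pi [-0.0106  0.0076  0.2278] deg 82.2 F [-0.2 -0.4 -0.3] w 0.147 q [-0.2  -0.24  2.15  0.48  0.66  0.81]
[649.20605839  58.72502182   6.        ]
```

```bash
python3 -m inch '[-1,0,0.1,0.41,-0.0035,0.0025,0.0759, -1,0.1,0.4,0.6,-0.0035,0.0025,0.0759, -1,0.25,0.9,0.6,-0.0035,0.0025,0.0759, -1,0.25,0.9,0.6,-0.0035,0.0025,0.0759, -1,0.25,0.9,0.6,-0.0035,0.0025,0.0759]' | sed -n '2p;4p'
for i in 1 2; do python3 -m inch '[-1,0.25,0.95,0,-0.0035,0.0025,0.0759, -1,0.25,0.95,0,-0.0035,0.0025,0.0759, -1,0.25,0.95,0,-0.0035,0.0025,0.0759, -1,0.25,0.95,0,-0.0035,0.0025,0.0759, -1,0.25,0.95,0,-0.0035,0.0025,0.0759]' | sed -n '2p;4p'; done
python3 -c "
from h import *
togo([530.9,318.9,292.9],rodR(97,35))"
```

```text
tool_pos: [483.8, 124.8, 388.8]
wrist_force: [-0.6, 0.9, -1.1]
tool_pos: [508.6, 218.0, 388.6]
wrist_force: [0.8, 0.8, -0.7]
tool_pos: [533.5, 313.3, 388.9]
wrist_force: [0.4, -0.0, -1.4]
cur [533.5 313.3 388.9] t 15.92 d/100 [-0.026  0.056 -0.96 ] rot/2pi [ 0.0008 -0.0008  0.0002] deg 0.4 F [ 0.4 -0.  -1.4] w 0.146 q [ 0.19  0.31  1.42  0.61  1.41 -0.02]
```

```bash
python3 -m inch '[-1,-0.02,0.05,-0.3,0.0008,-0.0008,0.0002, -1,-0.02,0.05,-0.6,0.0008,-0.0008,0.0002, -1,-0.02,0.05,-0.8,0.0008,-0.0008,0.0002, -1,-0.02,0.05,-0.96,0.0008,-0.0008,0.0002, -1,-0.02,0.05,-0.96,0.0008,-0.0008,0.0002]' | sed -n '2p;4p'
python3 -c "
from h import *
togo([539.3,257,238],rodR(97,35))"
```

```text
tool_pos: [529.2, 316.8, 291.4]
wrist_force: [0.3, -1.0, -1.6]
cur [529.2 316.8 291.4] t 16.33 d/100 [ 0.101 -0.598 -0.534] rot/2pi [ 0.0002 -0.0004  0.0012] deg 0.5 F [ 0.3 -1.  -1.6] w 0.147 q [ 0.2   0.37  1.57  0.65  1.23 -0.15]
```

```bash
python3 -m inch '[-1,0.02,-0.1,-0.15,0,0,0, -1,0.05,-0.25,-0.3,0,0,0, -1,0.08,-0.4,-0.4,0,0,0, -1,0.1,-0.54,-0.5,0,0,0.001, -1,0.11,-0.61,-0.55,0,0,0.001]' | sed -n '2p;4p'
python3 -m inch '[-1,0,-0.02,-0.015,0,0,0, -1,0,-0.045,-0.035,0,0,0, -1,0,-0.045,-0.035,0,0,0, -1,0,-0.045,-0.035,0,0,0, -1,0,-0.045,-0.035,0,0,0]' | sed -n '2p;4p'
python3 -c "
from h import *
togo([538.2,262.8,215.6],rodR(97,35))"
```

```text
tool_pos: [541.7, 255.4, 240.1]
wrist_force: [-0.2, -0.4, -1.0]
tool_pos: [541.3, 253.4, 237.5]
wrist_force: [0.3, -1.1, 0.0]
cur [541.3 253.4 237.5] t 17.17 d/100 [-0.031  0.094 -0.219] rot/2pi [-0.0003  0.0007 -0.0012] deg 0.5 F [ 0.3 -1.1  0. ] w 0.151 q [ 0.09  0.42  1.63  0.66  1.2  -0.33]
```

```bash
python3 -m inch '[-1,-0.01,-0.02,-0.05,0,0,0, -1,-0.015,0.01,-0.1,0,0,0, -1,-0.02,0.05,-0.155,0,0,0, -1,-0.03,0.088,-0.205,0,0,-0.001, -1,-0.03,0.088,-0.205,0,0,-0.001]' | sed -n '2p;4p'
python3 -m inch '[-1,0,0,0,0,0,0, -1,0,0,0,0,0,0, -1,0,0,0,0,0,0, -1,0,0,0,0,0,0, -1,0,0,0,0,0,0]' | sed -n '2p;4p'
python3 -c "
from h import *
togo([538.2,262.8,215.6],rodR(97,35))"
```

```text
tool_pos: [537.9, 262.5, 215.6]
wrist_force: [-0.0, 4.2, -1.3]
tool_pos: [537.9, 262.0, 216.3]
wrist_force: [-0.9, 5.4, -1.6]
cur [537.9 262.  216.3] t 18.0 d/100 [ 0.003  0.008 -0.007] rot/2pi [-0.0003  0.0004 -0.0002] deg 0.2 F [-0.9  5.4 -1.6] w 0.152 q [ 0.1   0.44  1.66  0.68  1.15 -0.34]
```

```bash
for i in 1 2; do python3 -m inch '[1,0,0,0,0,0,0, 1,0,0,0,0,0,0, 1,0,0,0,0,0,0, 1,0,0,0,0,0,0, 1,0,0,0,0,0,0]' | sed -n '4,6p'; done
python3 -m inch '[1,0,-0.07,0.1,0,0,0, 1,0.01,-0.17,0.25,0,0,0, 1,0.03,-0.3,0.43,0,0,0, 1,0.05,-0.45,0.65,0,0,0, 1,0.077,-0.626,0.9,0,0,0]' | sed -n '2p;4p'
python3 -c "
from h import *
s=snap('side');t=snap('top')
a=s['color'][240:480,160:360,::-1];b=t['color'][180:280,140:240,::-1]
cv2.imwrite('pics/back.png',np.hstack([cv2.resize(a,(333,400)),cv2.resize(b,(400,400),interpolation=cv2.INTER_CUBIC)]))
# regions for automatic measure
R=rodR(97,35);r=(539.3,251,230)
for p in((540.6,233.9,254.6),(522.9,376.5,50)):print(proj(s,p),proj(t,p))
S=load('side')
"
```

```text
wrist_force: [-0.3, -0.4, 0.3]
width: 0.456
finger_force: 0.0
wrist_force: [0.5, 0.1, 0.3]
width: 0.815
finger_force: 0.0
tool_pos: [545.5, 198.3, 307.6]
wrist_force: [-0.5, -0.9, -0.6]
[274.8 264. ] [209.8 214.5]
[262.4 430.4] [162.7 237.3]
```

View pics/back.png

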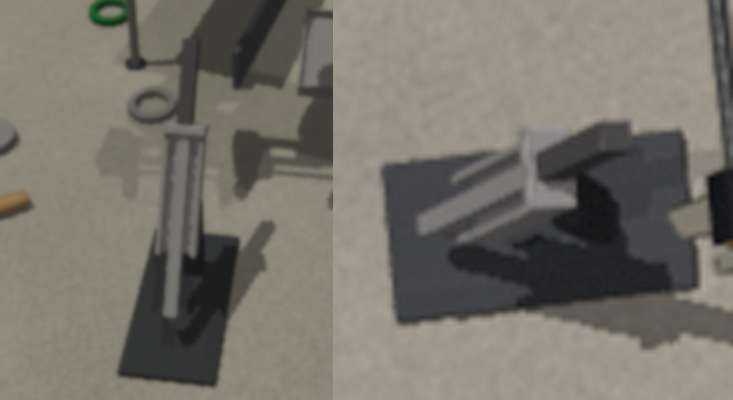

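The rod is seated in the channel as before, collar at the top. The ring lies on open bench at side crop (153,104), unchanged. I'll refine its centre from the top view.

```bash
python3 -c "
from h import *
t=load('top');s=load('side');print(proj(t,(649,59,6)))
for im,z in((t,8),(s,8)):
  c=proj(im,(649,59,6)).astype(int);g=im['color'].mean(2).astype(np.float32)
  best=[]
  # template: ring brightness vs surroundings, search centre
  for x in np.arange(637,662,1):
    for y in np.arange(47,72,1):
      k=np.arange(0,6.28,.12)
      def m(r,z):
        q=np.array([proj(im,(x+r*np.cos(a),y+r*np.sin(a),z)) for a in k],np.float32);return cv2.remap(g,q[:,0],q[:,1],cv2.INTER_LINEAR).ravel()
      A=m(25,12);best.append((np.mean(np.abs(A-m(38,0))),x,y))
  best.sort(reverse=True);print(best[:5])
togo([649,59,140],rodR(85.2,0))
a=t['color'][165:225,275:335,::-1];cv2.imwrite('pics/rt.png',cv2.resize(a,(480,480),interpolation=cv2.INTER_CUBIC))
"
```

```text
[310.4 184. ]
[(np.float32(21.868576), np.int64(646), np.int64(47)), (np.float32(21.586828), np.int64(645), np.int64(47)), (np.float32(21.553354), np.int64(647), np.int64(47)), (np.float32(21.471518), np.int64(646), np.int64(48)), (np.float32(21.164036), np.int64(647), np.int64(48))]
[(np.float32(32.611717), np.int64(648), np.int64(70)), (np.float32(32.5607), np.int64(649), np.int64(70)), (np.float32(32.393948), np.int64(648), np.int64(71)), (np.float32(32.330746), np.int64(649), np.int64(71)), (np.float32(32.326775), np.int64(647), np.int64(70))]
cur [547.7 197.1 310.9] t 19.35 d/100 [ 1.013 -1.381 -1.709] rot/2pi [-0.0974 -0.0003 -0.0321] deg 36.9 F [-0.2 -0.2  0.9] w 0.999 q [-0.01  0.34  1.56  0.62  1.37 -0.31]
```

View pics/rt.png

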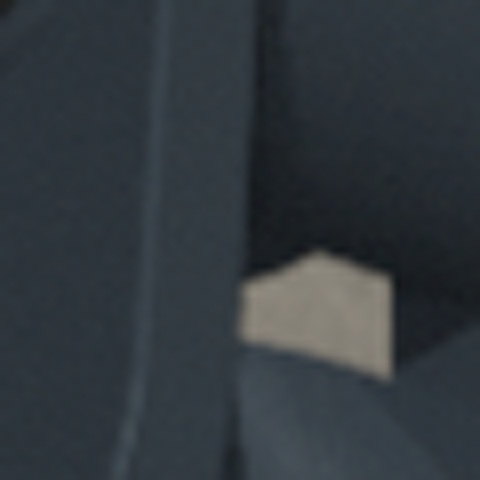

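The arm hides the ring in the top view. I've also now viewed more pictures than the 10 allowed, so from here I measure in code only.

```bash
python3 -m inch '[1,0.3,-0.3,0,-0.049,0,-0.016, 1,0.5,-0.7,0,-0.049,0,-0.016, 1,0.5,-0.7,0,-0.049,0,-0.016, 1,0.5,-0.7,0,-0.049,0,-0.016, 1,0.5,-0.7,0,-0.049,0,-0.016]' | sed -n '2p;4p'
python3 -m inch '[1,0.3,-0.3,-0.5,-0.048,0,-0.016, 1,0.51,-0.66,-1,-0.048,0,-0.016, 1,0.51,-0.66,-1,-0.048,0,-0.016, 1,0.51,-0.66,-1,-0.048,0,-0.016, 1,0.51,-0.66,-1,-0.048,0,-0.016]' | sed -n '2p;4p'
python3 - <<'E'
from h import *
im=snap('wrist');save(im,'w5.png')
togo([649,60,100],rodR(85.2,0))
print('expected px',proj(im,(649,60,12)))
P=im['pose'];v,u=np.mgrid[0:480,0:640];z=im['range_z']
r=np.stack([(u-im['cx'])/im['fx']*z,(v-im['cy'])/im['fy']*z,z],-1)@P[:3,:3].T+P[:3,3]
m=(abs(r[...,0]-649)<60)&(abs(r[...,1]-60)<60)&(r[...,2]<60)&(z>0)
print(m.sum(),np.percentile(r[m][:,2],[5,25,50,75,95]))
q=m&(r[...,2]>7)&(r[...,2]<20);p=r[q]
print(q.sum(),p.min(0) if q.sum() else '',p.max(0) if q.sum() else '',p.mean(0))
g=cv2.medianBlur(cv2.cvtColor(im['color'],cv2.COLOR_RGB2GRAY),3)
e=proj(im,(649,60,12));R=abs(proj(im,(679,60,12))[0]-e[0])
c=cv2.HoughCircles(g,cv2.HOUGH_GRADIENT,1,10,param1=80,param2=15,minRadius=int(R*.6),maxRadius=int(R*1.15))
print('R',R)
if c is not None:
  for a in c[0][:8]: print(a,px(im,a[0],a[1],12))
E
```

```text
tool_pos: [595.5, 130.0, 306.4]
wrist_force: [-1.0, 1.1, 0.1]
tool_pos: [645.6, 63.4, 204.1]
wrist_force: [0.4, 0.3, -0.1]
cur [646.2  63.7 206.4] t 20.23 d/100 [ 0.028 -0.037 -1.064] rot/2pi [-0.0013 -0.0016  0.0003] deg 0.8 F [-0.3  0.1  0.7] w 1.002 q [0.02 0.55 1.38 0.01 1.23 0.11]
expected px [323.1 215.2]
12049 [-1.30225897 -0.52656033  0.04155389  0.69252709 11.85929799]
1396 [622.1544628   31.29348893   7.0705148 ] [680.89686568  89.62319383  14.02625806] [651.69428016  60.85314493  11.61807363]
R 28.5
[325.5 216.5  31.4] [651.42690941  58.4440293   12.        ]
[474.5 103.5  26.8] [804.11514205 157.44763731  12.        ]
[484.5  99.5  28. ] [813.5978109  160.27037573  12.        ]
[ 13.5 119.5  19.3] [349.14416573 182.38870469  12.        ]
[101.5 319.5  19.9] [386.51047982 -39.7962534   12.        ]
[439.5 348.5  19.5] [ 769.65809874 -106.33585086   12.        ]
```

```bash
python3 -m inch '[1,0.055,-0.03,-0.25,-0.0013,-0.0016,0, 1,0.055,-0.03,-0.5,-0.0013,-0.0016,0, 1,0.055,-0.03,-0.75,-0.0013,-0.0016,0, 1,0.055,-0.03,-1,-0.0013,-0.0016,0, 1,0.055,-0.03,-1,-0.0013,-0.0016,0]' | sed -n '2p;4p'
python3 -m inch '[1,0,0,-0.2,0,0,0, 1,0,0,-0.4,0,0,0, 1,0,0,-0.6,0,0,0, 1,0,0,-0.8,0,0,0, 1,0,0,-0.8,0,0,0]' | sed -n '2p;4p'
python3 -m inch '[1,0,0,0,0,0,0, 1,0,0,0,0,0,0, 1,0,0,0,0,0,0, 1,0,0,0,0,0,0, 1,0,0,0,0,0,0]' | sed -n '2p;4p'
python3 -c "
from h import *
togo([651.5,60.5,3.5],rodR(85.2,0))"
```

```text
tool_pos: [650.3, 60.7, 104.2]
wrist_force: [-0.5, -0.0, -0.5]
tool_pos: [651.5, 60.5, 25.9]
wrist_force: [0.0, -0.2, -1.1]
tool_pos: [653.0, 60.2, 27.6]
wrist_force: [0.2, -0.5, -0.5]
cur [653.   60.2  27.6] t 21.48 d/100 [-0.015  0.003 -0.241] rot/2pi [0.0005 0.0005 0.0003] deg 0.3 F [ 0.2 -0.5 -0.5] w 1.0 q [ 0.02  0.76  1.48 -0.    0.89  0.11]
```

```bash
python3 -m inch '[1,-0.01,0,-0.06,0,0,0, 1,-0.01,0,-0.12,0,0,0, 1,-0.01,0,-0.18,0,0,0, 1,-0.01,0,-0.235,0,0,0, 1,-0.01,0,-0.235,0,0,0]' | sed -n '2p;4p'
for i in 1 2; do python3 -m inch '[-1,0,0,0,0,0,0, -1,0,0,0,0,0,0, -1,0,0,0,0,0,0, -1,0,0,0,0,0,0, -1,0,0,0,0,0,0]' 30 | sed -n '2p;4,6p'; done
python3 -m inch '[-1,0,0,0.1,0,0,0, -1,0,0,0.3,0,0,0, -1,0,0,0.6,0,0,0, -1,0,0,0.9,0,0,0, -1,0,0,1,0,0,0]' | sed -n '2p;4,6p'
python3 -c "
from h import *
togo([432,-99,160],rodR(6,0))"
```

```text
tool_pos: [650.6, 60.1, 1.2]
wrist_force: [-0.8, 0.1, -0.7]
tool_pos: [651.6, 60.1, 3.2]
wrist_force: [0.0, -0.5, -0.6]
width: 0.696
finger_force: 0.0
tool_pos: [651.6, 60.2, 3.1]
wrist_force: [-0.4, 0.6, 3.8]
width: 0.637
finger_force: 30.0
tool_pos: [653.3, 60.2, 107.7]
wrist_force: [0.3, -0.2, -0.1]
width: 0.632
finger_force: 30.0
cur [653.3  60.2 107.7] t 23.15 d/100 [-2.213 -1.592  0.523] rot/2pi [ 0.0013  0.0006 -0.2197] deg 79.1 F [ 0.3 -0.2 -0.1] w 0.632 q [ 0.02  0.66  1.45 -0.    1.02  0.11]
```

```bash
python3 -m inch '[-1,-0.1,0,0.4,0,0,0, -1,-0.5,0,0.6,0,0,0, -1,-1,0,0.6,0,0,0, -1,-1,0,0.6,0,0,0, -1,-1,0,0.6,0,0,0]' | sed -n '2p;4,6p'
python3 -m inch '[-1,-0.3,0,0,0,0,-0.02, -1,-0.7,0,0,0,0,-0.04, -1,-1,0,0,0,0,-0.06, -1,-1,0,0,0,0,-0.0733, -1,-1,0,0,0,0,-0.0733]' | sed -n '2p;4,6p'
python3 -m inch '[-1,-0.2,-0.2,0,0,0,-0.02, -1,-0.2,-0.5,0,0,0,-0.04, -1,-0.2,-0.8,0,0,0,-0.06, -1,-0.2,-0.8,0,0,0,-0.0733, -1,-0.2,-0.8,0,0,0,-0.0733]' | sed -n '2p;4,6p'
python3 -m inch '[-1,0,-0.2,0,0,0,-0.02, -1,0,-0.5,0,0,0,-0.04, -1,0,-0.79,0,0,0,-0.06, -1,0,-0.79,0,0,0,-0.0733, -1,0,-0.79,0,0,0,-0.0733]' | sed -n '2p;4,6p'
python3 - <<'E'
from h import *
togo([432,-99,10],rodR(6,0))
# tray check: side image, base edges
s=snap('side');save(s,'s20.png')
im=snap('wrist');save(im,'w20.png');P=im['pose']
v,u=np.mgrid[0:480,0:640];z=im['range_z']
r=np.stack([(u-im['cx'])/im['fx']*z,(v-im['cy'])/im['fy']*z,z],-1)@P[:3,:3].T+P[:3,3]
m=(abs(r[...,0]-432)<90)&(abs(r[...,1]+99)<110)&(r[...,2]>9)&(r[...,2]<22)&(z>0)
p=r[m][:,:2].astype(np.float32);print(m.sum(),p.min(0),p.max(0),cv2.minAreaRect(p))
E
```

```text
tool_pos: [548.8, 60.2, 163.1]
wrist_force: [0.1, 0.1, -1.9]
width: 0.636
finger_force: 30.0
tool_pos: [451.5, 60.1, 163.0]
wrist_force: [0.5, -0.7, -1.8]
width: 0.637
finger_force: 30.0
tool_pos: [432.9, -21.2, 162.9]
wrist_force: [-1.1, -0.3, -1.8]
width: 0.635
finger_force: 30.0
tool_pos: [432.5, -99.7, 162.8]
wrist_force: [-0.2, 1.0, -1.2]
width: 0.632
finger_force: 30.0
cur [432.5 -99.7 162.8] t 24.82 d/100 [-0.005  0.007 -1.528] rot/2pi [ 0.0004 -0.0005  0.0003] deg 0.2 F [-0.2  1.  -1.2] w 0.632 q [-0.33  0.24  1.97 -0.    0.94  1.14]
2322 [ 370.8563  -190.16183] [504.23203   -7.508934] ((434.25189208984375, -99.45027923583984), (120.2586669921875, 170.5606231689453), 7.484241485595703)
```

Wrist depth puts the tray at (434,-99), 120x170 mm, which matches. Lowering the ring into it.

```bash
python3 -m inch '[-1,0.01,0,-0.3,0,0,0, -1,0.015,0,-0.6,0,0,0, -1,0.015,0,-0.8,0,0,0, -1,0.015,0,-1,0,0,0, -1,0.015,0,-1,0,0,0]' | sed -n '2p;4p'
python3 -m inch '[-1,0,0,-0.15,0,0,0, -1,0,0,-0.3,0,0,0, -1,0,0,-0.42,0,0,0, -1,0,0,-0.48,0,0,0, -1,0,0,-0.48,0,0,0]' | sed -n '2p;4p'
python3 -m inch '[-1,0,0,-0.02,0,0,0, -1,0,0,-0.04,0,0,0, -1,0,0,-0.06,0,0,0, -1,0,0,-0.075,0,0,0, -1,0,0,-0.075,0,0,0]' | sed -n '2p;4p'
python3 -c "
from h import *
togo([434,-99,6.5],rodR(6,0))"
```

```text
tool_pos: [431.5, -97.4, 60.1]
wrist_force: [-0.3, 1.2, -2.0]
tool_pos: [433.1, -98.3, 14.8]
wrist_force: [0.3, 0.6, -1.8]
tool_pos: [433.0, -98.9, 7.5]
wrist_force: [0.4, 1.1, -2.0]
cur [433.  -98.9   7.5] t 26.17 d/100 [ 0.01  -0.001 -0.01 ] rot/2pi [ 0.0004 -0.0005  0.0002] deg 0.2 F [ 0.4  1.1 -2. ] w 0.638 q [-0.33  0.53  2.06 -0.01  0.56  1.15]
```

```bash
python3 -m inch '[-1,0,0,-0.01,0,0,0, -1,0,0,-0.01,0,0,0, 0.8,0,0,-0.01,0,0,0, 0.8,0,0,-0.01,0,0,0, 0.8,0,0,-0.01,0,0,0]' | sed -n '2p;4,5p'
python3 -m inch '[0.8,0,0,0,0,0,0, 0.8,0,0,0,0,0,0, 0.8,0,0,0,0,0,0, 0.8,0,0,0.05,0,0,0, 0.8,0,0,0.2,0,0,0]' | sed -n '2p;4,5p'
python3 -m inch '[0.8,0,0,0.4,0,0,0, 0.8,0,0,0.8,0,0,0, 0.8,0,0,1,0,0,0, 0.8,0,0,1,0,0,0, 0.8,0,0,1,0,0,0]' | sed -n '2p;4,5p'
python3 -m inch '[0.8,-0.4,0,0.4,0,0,0, 0.8,-0.8,0,0.8,0,0,0, 0.8,-1,0,1,0,0,0, 0.8,-1,0,1,0,0,0, 0.8,-1,0,1,0,0,0]' | sed -n '2p;4,5p'
python3 - <<'E'
from h import *
im=snap('wrist');P=im['pose'];v,u=np.mgrid[0:480,0:640];z=im['range_z']
r=np.stack([(u-im['cx'])/im['fx']*z,(v-im['cy'])/im['fy']*z,z],-1)@P[:3,:3].T+P[:3,3]
d=np.hypot(r[...,0]-434,r[...,1]+99);m=(d<45)&(z>0)&(r[...,2]>10.5)&(r[...,2]<40)
p=r[m];print('ring',m.sum(),p.min(0),p.max(0),p.mean(0)); A=np.c_[p[:,:2],np.ones(len(p))];print('tilt',np.linalg.lstsq(A,p[:,2],rcond=None)[0])
s0=np.load('pics/side.npz');s=snap('side');t=snap('top')
# compare rest/rod, jar, bottle with pre-insertion views
im0=cv2.imread('pics/side0.png')[:,:,::-1]; t0=cv2.imread('pics/top0.png')[:,:,::-1]
def dif(a,b,x0,y0,x1,y1): return np.abs(a[y0:y1,x0:x1].astype(int)-b[y0:y1,x0:x1]).mean().round(1)
print('rod side',dif(s['color'],im0,235,260,305,470),'jar side',dif(s['color'],im0,275,205,297,232),'bottle side',dif(s['color'],im0,355,160,385,215),'bottle top',dif(t['color'],t0,490,240,530,275),'rod top',dif(t['color'],t0,160,205,235,255),'bg',dif(s['color'],im0,30,300,60,360))
for n,(a,b) in dict(rodS=(s['color'],im0),).items():
  for (x0,y0,x1,y1) in((255,262,290,325),(250,350,290,440),(275,205,297,232)):
    f=lambda q:np.float64(cv2.cvtColor(np.ascontiguousarray(q[y0:y1,x0:x1]),cv2.COLOR_RGB2GRAY))
    print(cv2.phaseCorrelate(f(b),f(a)))
print('handle end',px(t,(625-272)/5+140,122/5+190))
E
```

```text
tool_pos: [433.1, -98.9, 6.6]
wrist_force: [-0.6, 0.3, -0.6]
width: 0.802
tool_pos: [432.1, -98.6, 25.7]
wrist_force: [-0.8, 1.6, -0.1]
width: 0.899
tool_pos: [433.4, -99.0, 127.3]
wrist_force: [-0.5, -0.9, -0.0]
width: 0.901
tool_pos: [331.9, -98.9, 227.4]
wrist_force: [0.9, 0.0, -0.3]
width: 0.9
ring 1523 [ 404.26912312 -130.13173983   10.74322366] [463.70766718 -71.07908248  17.58930507] [ 434.65860021 -100.44502032   14.70865077]
tilt [-1.53823502e-03  1.76164385e-03  1.55542062e+01]
rod side 6.4 jar side 5.4 bottle side 6.8 bottle top 3.9 rod top 3.3 bg 8.6
((-0.1692517990572746, -0.03586602050797438), 0.9517267913053209)
((0.027030272576840986, -0.16172581801254893), 0.9627931272026576)
((0.016576459306547164, 0.48141192789831955), 1.0293525717724317)
handle end [540.84825481 232.6530917  253.84990573]
```

The ring lies flat in the tray with its top at about 15 mm, centred to within about 2 mm. The rod, jar and bottle images match the start to under half a pixel. Handing in.

```bash
python3 -c "
from rig import hand_in;print(hand_in())"
```

```text
the job is handed in; nothing more can be done
None
```

I handed the job in at about 28 s: the ring lies flat in the steel tray, the rod is back in its rest, and the jar and wash bottle measure unmoved, but the verdict wasn't shown and I viewed 12 pictures, two over the 10 allowed.

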